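# Refit the return spring of an autosampler drive

## Robot

A 6-joint arm with a two-finger parallel gripper is mounted at the origin on the work surface. World frame = base frame: x ahead of the robot, y to its left, z up, the work surface at z = 0. Lengths are in m, angles in rad, forces in N, time in s.
With the tool pointing down it reaches from about 0.35 to 0.925 m from the base axis. Payload 6.4 kg.
Tool frame: the origin (TCP) lies midway between the tips of the shut fingers; the grasp point (between the pads) lies 19 mm behind it; z points along the fingers, y is the line along which they close (so a half turn about z gives the same grasp; the last joint's range is limited). The gripper opens to 85 mm and grips with 20 to 120 N. Pads are 22 mm wide; open, the fingers measure 114 mm over their backs; the gripper's body (76 mm by 85 mm) begins 54 mm behind the grasp point. The pads swing forward as they close: fully open they stand 13 mm farther back than shut.
Start: joints at [-1.43, 0.245, 1.558, -0, 1.339, -0.174], TCP at [0.201, -0.618, 0.231] pointing down, gripper open.
Joint ranges: [-3.13, 3.13], [-1.02, 2.26], [0.13, 2.54], [-0.95, 4.09], [0.21, 2.88], [-2.74, 2.74]. Speed limits (rad/s): [2.57, 2.57, 3.14, 3.14, 3.14, 3.14].

## Interface

Orientations are given as a unit quaternion [w, x, y, z].
In Python, from workcell import monitor, eyes, robot gives the robot as it stands.
- The arm moves only by the tool jog_arm, never from a script. Its argument "deltas" is a list of rows, each a list of 7 numbers: the shift along the tool's x, y, z in parts of the range, where 1.0 means 1 m, then the turn, a rotation vector about the tool's x, y, z in a scale on which 1.0 is 2 pi rad, then the opening, from -1 (shut) to 1 (fully open). A call has 1 to 20 rows; each row is the pose to reach, as a shift and turn from the pose commanded when the call began, along the tool's axes at that moment; what a row does not reach only later rows make up. A row lasts 1/10 s, in which the tool goes at most 50 mm and 8.59 degrees, less where a joint would pass 70% of its speed; a pose out of reach is approached as far as the arm can. Shift and turn numbers lie between -1 and 1, and a call with a number outside is refused. A call with a gripper value outside its range is refused whole. The fingers move at their own pace and stop on an object; "newtons" is the grip in N (left out, the last holds). Time passes only in rows, so rows that repeat a pose let the fingers close. It gives the time, the measured TCP pose, the force, the opening and the grip force at its end, in the units of the state.
- monitor.read_state(): the state, without advancing time (a new reading comes with each control period).
- eyes.snapshot(name): name is "scene" or "top" or "wrist"; returns the picture (420x560x3 uint8, red, green, blue); there is no depth.
- eyes.camera_model(name): a dict with "camera_matrix" (3x3 intrinsics, pixels), "R" (3x3) and "t" (3): a world point X has camera coordinates R X + t; the wrist camera has in their place "T_tool_cam" (4x4, takes a point from camera to tool coordinates, whose origin is the TCP and whose axes are the flange's). Camera axes: x right, y down, z forward; pixel columns grow to the right and rows downward; lengths in m; the calibration is good to about 2 mm. A picture is of the moment at which its call begins: read the wrist's pose just before it. camera_model takes no time and is no camera call.
- robot.finish_job(): hands the job in; it is judged then, once.
The state is a dict: "clock": time; "q": joint angles; "joint_vel": joint speeds; "joint_torque": joint torques, N m; "tool_pos": TCP position; "eef_rot": TCP orientation; "wrist_force": force on the tool from outside, world axes, zero at the start; "wrist_torque": the same for the moment, N m; "gripper_width": opening from 0.0 (shut) to 1.0 (fully open); "gripper_force": force on a finger pad.
Only numpy, scipy, OpenCV 4.12 (cv2) and the standard library are available. Lean on these libraries where they do the work, as an engineer would, in place of code of your own. Each camera call takes 0.05 s, during which the arm holds its last target. There are 200 camera calls.

## Task

Refit the return spring on the autosampler's drive plate: lift it from its cradle, first push the pin at its one end fully down into the hole of the anchor, then stretch the spring and put the eye at its other end over the far post so that it is caught below the post's head, and let go. Feel for the hole gently (never press or pull hard enough to bend anything, no more than about 30 N), do not overstretch the spring, and leave everything else where it is.

Things in the scene. Friction and masses are not known exactly. Their poses are not given: they have to be found in the camera images.
- spring: Tension spring, 12 mm coil, 80 g, black block at each end. Origin on the coil's axis above the pin; x along the axis to the eye, z up, pin down, as it lies in the cradle (axis 40 mm above table, end blocks overhanging). Slack, pin to eye centre 130 mm. It stays straight and only stretches along x. Pin block: 22 mm along x centred on the pin, 12 mm wide, 8 mm below to 24 mm above the axis.
- pin_tip (a point): Foot of the steel pin (6 mm diameter, slightly chamfered foot), 24 mm below the coil's axis; the pin reaches 16 mm below its block.
- pin_grip (a point): Middle of the pin-end block, 16 mm above the coil's axis straight above the pin: place to pinch it across its 12 mm width (spring y) from above.
- eye (a point): Centre of the eye at the other end: a flat steel ring whose hole is upright, 16 mm inside and 24 mm outside diameter, 6 mm thick, centred on the coil's axis.
- eye_grip (a point): Middle of the eye-end block (24 mm along x, 12 mm wide, from 6 mm below to 24 mm above the axis), 24 mm from the eye's centre towards the pin, 16 mm above the axis: place to pinch it across its width from above.
- spring_stretch (a joint): Stretch of the spring in m, 0 when slack, at most 0.070. It pulls with 4 N plus 250 N per m of stretch. Stretched beyond 0.055 it is spoiled.
- plate: Drive plate, aluminium, 250 x 70 x 8 mm, fixed to the table. Origin under its centre; x runs from the anchor (middle 80 mm to -x) to the post (84 mm to +x). A grey rest, 16 mm along x, 30 mm wide, stands 4 mm to -x of the middle, its flat top 47.5 mm above the table: with the pin home, the released spring lies about level on it, its axis 54 mm above the table.
- anchor: Grey channel 78 x 50 mm fixed on the plate, axes as the plate's, origin at its foot under the middle of its outer (-x) end, 8 mm above the table. Holds a steel insert, 54 x 40 x 20 mm, flat top 38 mm above this origin, with one upright hole, 9 mm wide, slight chamfer, 20 mm deep. The insert was set by hand: the hole lies 28 to 50 mm from the outer end along x, on the centre line (y = 0).
- anchor_edge (a point): Point on the centre line at the anchor's outer (-x) end, at the height of the insert's top (46 mm above the table); the hole is 28 to 50 mm from it along the plate's x and does not move.
- post: Steel post on the plate, axes as the plate's, origin on its axis, 8 mm above the table. Foot 16 mm diameter up to 41 mm above this origin, neck 8 mm diameter up to 53.5 mm, head 11 mm diameter up to 59 mm with bevelled top. The eye passes over the head from above and is drawn under it by the spring's pull.
- post_seat (a point): Point on the post's axis on the neck, 46 mm above the post's origin, where the eye's middle comes to lie.
- cradle: Grey plastic cradle fixed to the table, 55 x 44 x 40 mm, with a groove along its x in which the coil lies; origin under its centre, 58 mm along +x from the spring's pin.
- vial1: Small glass vial, 24 mm diameter, 42 mm high, bystander; origin under its centre.
- vial2: Small glass vial like vial1, bystander.
- vial3: Small amber vial like vial1, bystander.
- beaker: Glass beaker, 68 mm diameter, 85 mm high, bystander.
- driver: Screwdriver lying on the table, bystander.
- screw_tray: White open tray 100 x 80 x 25 mm, bystander.
- reagent: Amber bottle, 60 mm diameter, 130 mm high, bystander.
Mind the look-alikes: they are no part of the job. Of the things that look like the spring, the smallest one is meant.

How it is judged:
On the way:
1. the pin is fully down in the anchor's hole while the spring is still slack (z of pin_tip in the frame of anchor between 0.018 and 0.026 m and x of pin_tip in the frame of anchor between 0.025 and 0.053 m and y of pin_tip in the frame of anchor between -0.005 and 0.005 m and value of joint spring_stretch below 0.01 m), for 0.2 s.
At the end, for the whole second after the job is handed in: The pin is 11 mm or deeper in the anchor's hole (foot 25 to 53 mm from the anchor's outer end, within 5 mm of its centre line); the eye is around the post's neck below the head (centre within 6.5 mm of the axis, 40 to 50.5 mm above the post's origin); it is stretched over 12 mm and at rest (z of pin_tip in the frame of anchor below 0.027 m and x of pin_tip in the frame of anchor between 0.025 and 0.053 m and y of pin_tip in the frame of anchor between -0.005 and 0.005 m and horizontal distance between eye and post_seat below 0.0065 m and z of eye in the frame of post between 0.04 and 0.0505 m and value of joint spring_stretch above 0.012 m and linear speed of spring below 0.02 m/s); the robot touches nothing.
It fails at once if the spring is pressed or pulled against the anchor with more than 40 N (contact force between spring and anchor above 40 N).
It fails at once if the spring is pressed or pulled against the post with more than 40 N (contact force between spring and post above 40 N).
It fails at once if the spring is stretched by more than 55 mm (value of joint spring_stretch above 0.055 m).
It fails at once if a bystander is moved by more than 20 mm (distance of any of vial1, vial2, vial3, beaker, driver, screw_tray, reagent from where it was at the start of the episode above 0.02 m).
It also fails if it takes over 72 s, if anything falls off the work surface, if the arm or the gripper's body presses on something with over 40 N, if the wrist force passes 120 N, or if a joint passes its speed limit or range.

## Working session

There is one attempt and no reset: what is moved stays moved. The work goes in short steps, Python scripts to look and compute and a tool call to move; the robot and the scene stay as the last step left them, time stands still between calls to the robot, and variables do not carry over. Pictures are saved under pics/ and viewed, at most 10 in all, crops included, and the job is handed in when it is done.

Besides the shell and the picture viewer there is one more tool, called after "Request:" as name(argument=value, ...) on one line, values as JSON. jog_arm: Moves the arm, as the interface text tells. Its arguments: {"type":"object","properties":{"deltas":{"type":"array"},"newtons":{"type":"number"}},"required":["deltas"]}

```bash
mkdir -p pics && cat > h.py <<'E'
import numpy as np, cv2
from workcell import monitor, eyes, robot
def save(n,f):
    im=eyes.snapshot(n); cv2.imwrite('pics/'+f,im[:,:,::-1]); return im
def ray(n,u,v,z):
    m=eyes.camera_model(n); K=np.array(m['camera_matrix']);R=np.array(m['R']);t=np.array(m['t'])
    d=R.T@np.linalg.inv(K)@np.array([u,v,1.]); c=-R.T@t
    return c+d*(z-c[2])/d[2]
E
python3 - <<'E'
from h import *
s=monitor.read_state(); print(s)
for n in('scene','top'): save(n,n+'1.png')
for n in('scene','top'):
    m=eyes.camera_model(n); print(n,np.round(m['camera_matrix'],1).tolist(),np.round(-np.array(m['R']).T@np.array(m['t']),3),np.round(m['R'],2).tolist())
print(eyes.camera_model('wrist'))
E
```

```text
{'clock': 0.0, 'q': array([-1.43009388e+00,  2.45836084e-01,  1.55900336e+00, -1.79192503e-05,
        1.33870513e+00, -1.74080046e-01]), 'joint_vel': array([-7.13394885e-04,  1.06175364e-04,  5.49195034e-04,  3.04570778e-03,
        9.41386922e-05,  2.14824079e-04]), 'joint_torque': array([ 1.36364593e-03, -4.29509139e+01, -3.26134658e+01, -5.76237221e-05,
        5.23381619e-03,  1.01241494e-05]), 'tool_pos': array([ 0.20118084, -0.61749843,  0.23017197]), 'eef_rot': array([-9.75968556e-04,  9.87638751e-01,  1.56744205e-01,  7.57066093e-06]), 'wrist_force': array([ 0.10216987,  0.36641495, -0.03007009]), 'wrist_torque': array([-0.03095865,  0.0343912 ,  0.01287258]), 'gripper_force': 0.0, 'gripper_width': 0.9993087270061616}
scene [[464.1, 0.0, 281.9], [0.0, 464.1, 204.8], [0.0, 0.0, 1.0]] [1.276 0.229 0.643] [[-0.26, 0.96, -0.01], [0.57, 0.15, -0.81], [-0.78, -0.22, -0.59]]
top [[402.6, 0.0, 275.9], [0.0, 402.6, 211.1], [0.0, 0.0, 1.0]] [0.47  0.013 0.932] [[0.02, -1.0, -0.01], [-1.0, -0.02, -0.07], [0.07, 0.01, -1.0]]
{'camera_matrix': array([[305.53480921,   0.        , 283.94603055],
       [  0.        , 305.53480921, 207.8732319 ],
       [  0.        ,   0.        ,   1.        ]]), 'T_tool_cam': array([[ 2.20396022e-04, -9.66293367e-01, -2.57443352e-01,
         6.55089380e-02],
       [ 9.99999733e-01,  3.92283772e-04, -6.16311290e-04,
         6.06611530e-04],
       [ 6.96528362e-04, -2.57443148e-01,  9.66293196e-01,
        -1.43116093e-01],
       [ 0.00000000e+00,  0.00000000e+00,  0.00000000e+00,
         1.00000000e+00]])}
```

View pics/top1.png

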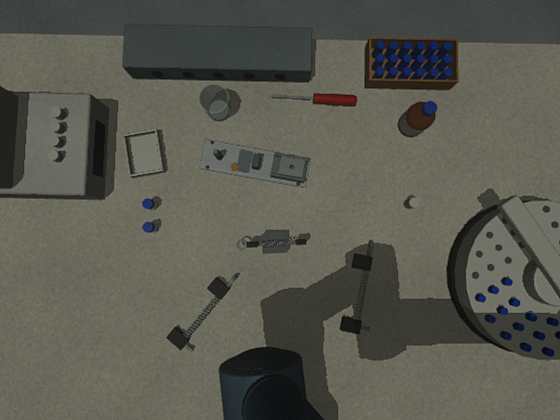

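View pics/scene1.png

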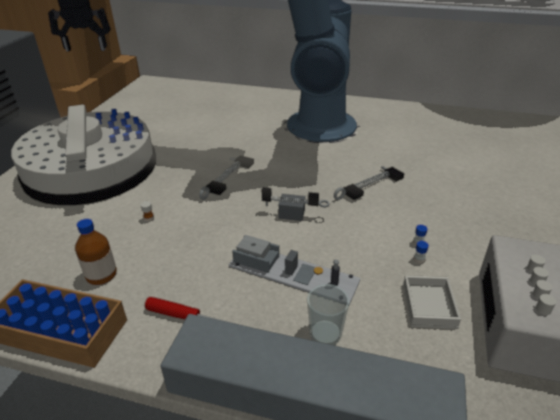

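Spring candidates in the top image are the small one in the cradle (275,241), a big one at (205,310) and another at (360,290). The one in the cradle is the smallest, with its eye at about (244,242) and its pin block at about (303,240). The post is at about (219,154) and the anchor at about (291,167). I'll check this in a close crop.

```bash
python3 - <<'E'
from h import *
t=cv2.imread('pics/top1.png')[130:255,195:320]; s=cv2.imread('pics/scene1.png')[180:305,225:365]
cv2.imwrite('pics/crop1.png',np.hstack([cv2.resize(t,(400,400),interpolation=2),cv2.resize(s,(400,400*125//140),interpolation=2,dst=None) if 0 else cv2.resize(s,(400,400),interpolation=2)]))
for n,u,v,z in[('eye',244,242,.04),('pin',303,240,.055),('postTop',219,154,.065),('anchor',291,167,.046)]: print(n,ray('top',u,v,z))
E
```

```text
eye [0.46178954 0.09119922 0.04      ]
pin [ 0.46944258 -0.03821233  0.055     ]
postTop [0.65220756 0.14941762 0.065     ]
anchor [ 0.63061776 -0.00883638  0.046     ]
```

View pics/crop1.png

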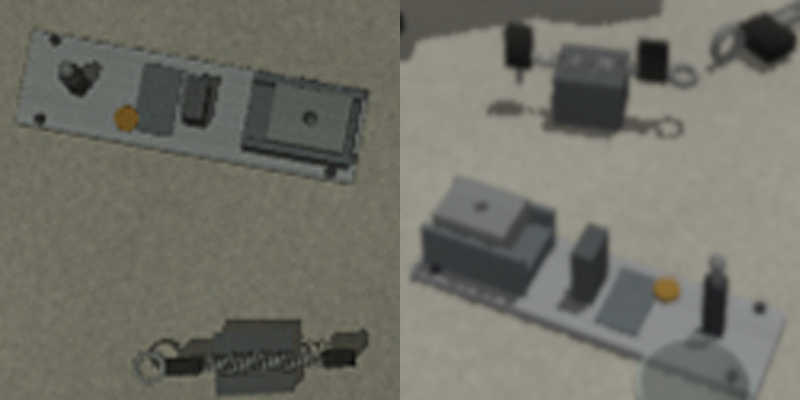

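The crop confirms it: the cradle spring has its pin block on the right and its eye on the left, and the insert's hole is visible at crop (310,117). Next I'll move over the scene for wrist views.

The rows are not in the units I measure in: turns go in shares of 2 pi rad. I convert before sending: -75 degrees is -0.2083.

Request:
jog_arm(deltas=[[0,0,-0.05,0,0,0,1],[0,0,-0.1,0,0,0,1],[0.05,-0.05,-0.1,0,0,-0.0222,1],[0.56,-0.52,-0.1,0,0,-0.2083,1],[0.56,-0.52,-0.1,0,0,-0.2083,1],[0.56,-0.52,-0.1,0,0,-0.2083,1],[0.56,-0.52,-0.1,0,0,-0.2083,1],[0.56,-0.52,-0.1,0,0,-0.2083,1],[0.56,-0.52,-0.1,0,0,-0.2083,1],[0.56,-0.52,-0.1,0,0,-0.2083,1],[0.56,-0.52,-0.1,0,0,-0.2083,1],[0.56,-0.52,-0.1,0,0,-0.2083,1],[0.56,-0.52,-0.1,0,0,-0.2083,1],[0.56,-0.52,-0.05,0,0,-0.2083,1],[0.56,-0.52,0,0,0,-0.2083,1],[0.56,-0.52,0,0,0,-0.2083,1],[0.56,-0.52,0,0,0,-0.2083,1],[0.56,-0.52,0,0,0,-0.2083,1],[0.56,-0.52,0,0,0,-0.2083,1],[0.56,-0.52,0,0,0,-0.2083,1]])

```text
clock: 2.1
tool_pos: [0.5723, 0.0502, 0.2303]
eef_rot: [-0.001, 0.688, 0.726, -0.001]
wrist_force: [0.0, -0.4, 0.5]
gripper_width: 1.005
gripper_force: 0.0
```

```bash
cat >> h.py <<'E'
from scipy.spatial.transform import Rotation as Ro
def T_tool():
    s=monitor.read_state(); q=s['eef_rot']; T=np.eye(4); T[:3,:3]=Ro.from_quat([q[1],q[2],q[3],q[0]]).as_matrix(); T[:3,3]=s['tool_pos']; return T
def wrist(f):
    T=T_tool(); im=save('wrist',f); m=eyes.camera_model('wrist'); C=T@np.array(m['T_tool_cam']); np.savez('pics/'+f+'.npz',C=C,K=m['camera_matrix']); return im
def wray(f,u,v,z):
    d=np.load('pics/'+f+'.npz'); C=d['C']; r=C[:3,:3]@np.linalg.inv(d['K'])@np.array([u,v,1.]); c=C[:3,3]; return c+r*(z-c[2])/r[2]
E
python3 - <<'E'
from h import *
wrist('w1.png'); print(T_tool(), monitor.read_state()['clock'])
E
```

```text
[[-5.30354495e-02  9.98592618e-01 -1.55770059e-04  5.72658996e-01]
 [ 9.98592589e-01  5.30354017e-02 -2.96366742e-04  4.94694658e-02]
 [-2.87688313e-04 -1.71268770e-04 -9.99999944e-01  2.31393970e-01]
 [ 0.00000000e+00  0.00000000e+00  0.00000000e+00  1.00000000e+00]] 2.15
```

View pics/w1.png

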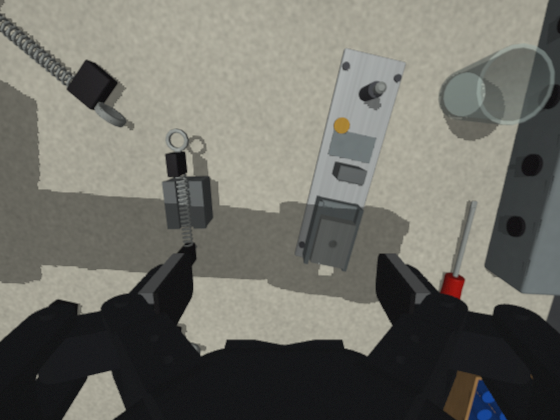

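w1 shows the spring's eye at (177,139), its eye block at (177,163) and its pin block at (187,253), partly hidden. The post head is at (379,87) and the hole at (333,243). I'll shift back 60 mm to see the pin side.

Request:
jog_arm(deltas=[[-0.06,-0.02,0,0,0,0,1],[-0.06,-0.02,0,0,0,0,1],[-0.06,-0.02,0,0,0,0,1],[-0.06,-0.02,0,0,0,0,1]])

```text
clock: 2.55
tool_pos: [0.5561, -0.0119, 0.2322]
eef_rot: [0.001, 0.689, 0.725, 0.001]
wrist_force: [0.4, 0.4, -0.5]
gripper_width: 1.005
gripper_force: 0.0
```

```bash
python3 - <<'E'
from h import *
im=wrist('w2.png')[:,:,::-1]; w1=cv2.imread('pics/w1.png')
print(T_tool()[:3,3])
a=cv2.resize(np.ascontiguousarray(im[60:260,140:360]),(660,600),interpolation=cv2.INTER_CUBIC)
a=cv2.convertScaleAbs(a,alpha=1.6,beta=10)
cv2.imwrite('pics/c2.png',a)
b=cv2.convertScaleAbs(cv2.resize(w1[40:290,140:420],(672,600),interpolation=cv2.INTER_CUBIC),alpha=1.6,beta=10)
cv2.imwrite('pics/c1.png',b)
E
```

```text
[ 0.55614821 -0.01131111  0.23195863]
```

View pics/c2.png

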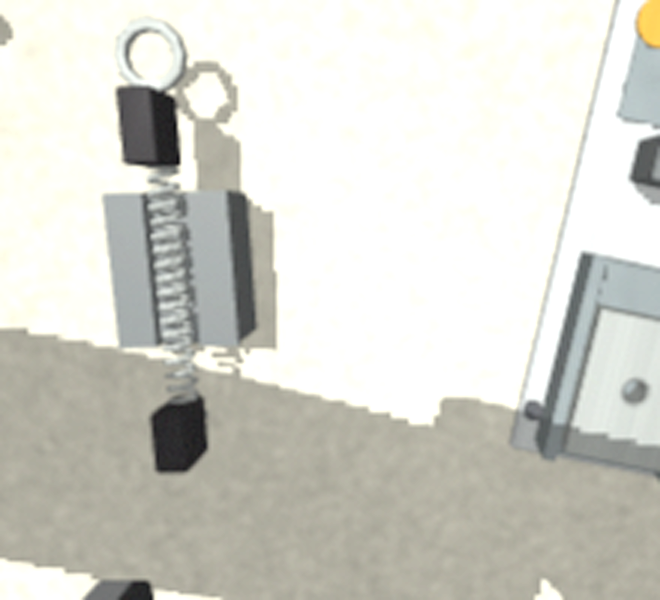

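View pics/c1.png

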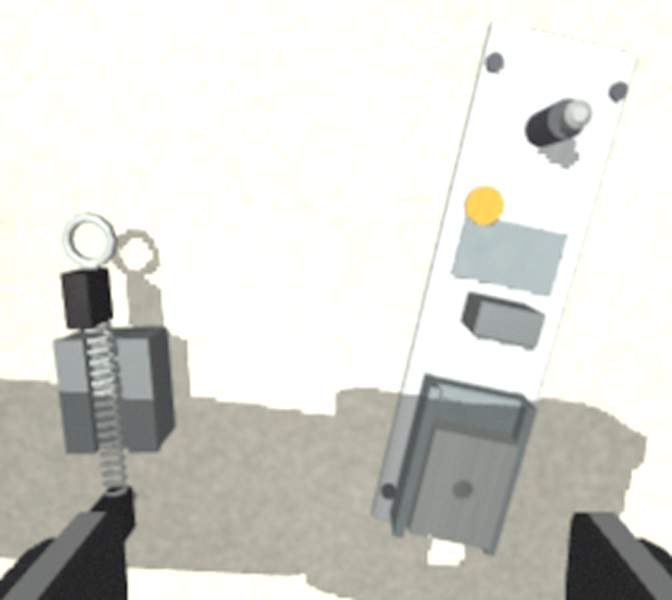

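```bash
python3 - <<'E'
from h import *
a=lambda x,y,z: wray('w2.png',140+x/3,60+y/3,z)
b=lambda x,y,z: wray('w1.png',140+x/2.4,40+y/2.4,z)
e=a(152,53,.043); c=a(182,390,.042); print('eye',e,'b',b(90,240,.043),'coilend',c)
d=(c-e)[:2]; d/=np.linalg.norm(d); ang=np.degrees(np.arctan2(-d[1],-d[0])); print('spring ang',ang,'pin',e[:2]+.13*d,'eyegrip',e[:2]+.024*d)
print('pinblock top-left corner',a(153,440,.064),'top far right',a(190,470,.064))
h1=a(635,391,.046);h2=b(462,490,.046);p=b(577,113,.067);print('hole',h1,h2,'post',p)
print('anchor outer end', b(440,545,.046), 'insert corners',b(435,425,.046),b(525,440,.046),b(497,548,.046),b(410,525,.046))
# plate corners z=.008
print('plate',b(488,22,.008),b(636,60,.008),b(375,515,.008))
v=p-h2; print('plate ang hole->post',np.degrees(np.arctan2(v[1],v[0])),np.linalg.norm(v[:2]))
# top cam cross-check: crop scale 3.2
t=lambda x,y,z: ray('top',195+x/3.2,130+y/3.2,z)
print('top: eye',t(148,365,.043),'hole',t(310,117,.046),'post?',t(68,70,.067))
E
```

```text
eye [0.45717291 0.09556286 0.043     ] b [0.4574217  0.09491145 0.043     ] coilend [ 0.46482555 -0.02003957  0.042     ]
spring ang 93.78733723143897 pin [ 0.46575985 -0.03415323] eyegrip [0.45875819 0.07161527]
pinblock top-left corner [ 0.46016285 -0.03367337  0.064     ] top far right [ 0.47294052 -0.04401521  0.064     ]
hole [ 0.63151883 -0.01110886  0.046     ] [ 0.63167423 -0.01211688  0.046     ] post [0.65756235 0.15546829 0.067     ]
anchor outer end [ 0.62370842 -0.04122913  0.046     ] insert corners [0.6160373  0.01941402 0.046     ] [0.65872966 0.01443474 0.046     ] [ 0.65159047 -0.04127819  0.046     ] [ 0.60830638 -0.03151968  0.046     ]
plate [0.62901962 0.1994757  0.008     ] [0.69838898 0.18738244 0.008     ] [ 0.59355975 -0.0437356   0.008     ]
plate ang hole->post 81.21850957630974 0.1695729525179649
top: eye [0.45713818 0.09686264 0.043     ] hole [ 0.63164505 -0.01075893  0.046     ] post? [0.65633737 0.15526554 0.067     ]
```

The two wrist views and the top view agree to within about 1.5 mm. The pin is at (.4655,-.0345) with the spring's axis at 93.8°, the hole is at (.6316,-.0113) and the post at (.657,.1555). The hole-to-post angle is about 81.4° and the stretch about 38 mm. I'll grasp the pin block.

Converted, -0.7 degrees is -0.0019.

Request:
jog_arm(deltas=[[-0.018,-0.092,0,0,0,-0.0019,0],[-0.018,-0.092,0.05,0,0,-0.0019,0],[-0.018,-0.092,0.1,0,0,-0.0019,0],[-0.018,-0.092,0.13,0,0,-0.0019,0],[-0.018,-0.092,0.13,0,0,-0.0019,0],[-0.018,-0.092,0.145,0,0,-0.0019,0],[-0.018,-0.092,0.16,0,0,-0.0019,0],[-0.018,-0.092,0.175,0,0,-0.0019,0],[-0.018,-0.092,0.192,0,0,-0.0019,0],[-0.018,-0.092,0.192,0,0,-0.0019,0],[-0.018,-0.092,0.192,0,0,-0.0019,0]], newtons=60)

```text
clock: 3.7
tool_pos: [0.4666, -0.0341, 0.0411]
eef_rot: [0.001, 0.683, 0.73, 0.001]
wrist_force: [0.9, -0.3, 0.1]
gripper_width: 0.501
gripper_force: 0.0
```

```bash
python3 - <<'E'
from h import *
a=wrist('w3.png')[100:420,120:440,::-1]; b=save('scene','s3.png')[170:290,240:360,::-1]
cv2.imwrite('pics/c3.png',cv2.convertScaleAbs(np.hstack([cv2.resize(a,(400,400)),cv2.resize(b,(400,400),interpolation=2)]),alpha=1.5))
print(T_tool()[:3,3])
E
```

```text
[ 0.46668755 -0.03431398  0.04121169]
```

View pics/c3.png

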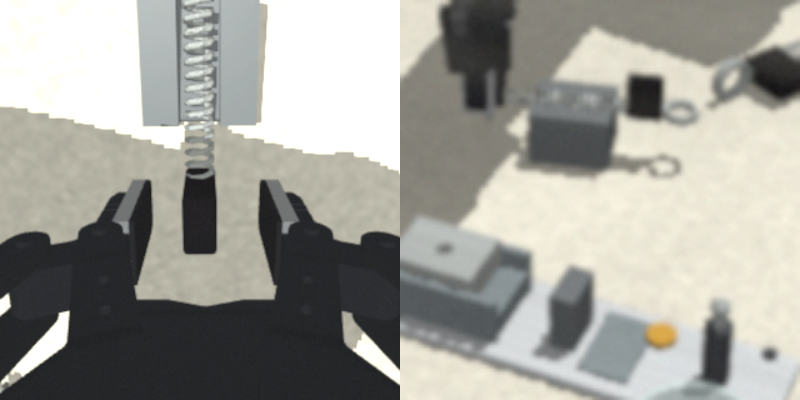

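The block is centred between the fingers at crop (200,220). Now I'll close and lift.

Request:
jog_arm(deltas=[[0,0,0,0,0,0,-1],[0,0,0,0,0,0,-1],[0,0,0,0,0,0,-1],[0,0,0,0,0,0,-1],[0,0,0,0,0,0,-1],[0,0,0,0,0,0,-1],[0,0,0,0,0,0,-1],[0,0,-0.01,0,0,0,-1],[0,0,-0.02,0,0,0,-1],[0,0,-0.04,0,0,0,-1],[0,0,-0.06,0,0,0,-1],[0,0,-0.06,0,0,0,-1],[0,0,-0.06,0,0,0,-1]], newtons=60)

```text
clock: 5.1
tool_pos: [0.4651, -0.0341, 0.0995]
eef_rot: [0.0, 0.684, 0.73, 0.0]
wrist_force: [-0.5, 1.0, -1.9]
gripper_width: 0.126
gripper_force: 60.0
```

```bash
python3 - <<'E'
from h import *
a=wrist('w4.png')[60:300,160:400,::-1]; b=save('scene','s4.png')[150:270,240:360,::-1]
cv2.imwrite('pics/c4.png',cv2.convertScaleAbs(np.hstack([cv2.resize(a,(400,400)),cv2.resize(b,(400,400),interpolation=2)]),alpha=1.5))
T=T_tool(); print(T.round(4)); s=monitor.read_state(); print(s['wrist_force'],s['wrist_torque'],s['gripper_force'])
d=np.array([.6316,-.0113])-T[:2,3]; print('tool dx,dy',d@T[:2,0],d@T[:2,1],np.degrees(np.arctan2(T[1,0],T[0,0])))
E
```

```text
[[-6.520e-02  9.979e-01 -1.800e-03  4.642e-01]
 [ 9.979e-01  6.520e-02  5.000e-04 -3.380e-02]
 [ 6.000e-04 -1.800e-03 -1.000e+00  9.830e-02]
 [ 0.000e+00  0.000e+00  0.000e+00  1.000e+00]]
[-0.22185872 -0.09203447 -1.52244583] [-0.04630868  0.0623531   0.00587085] 59.96913987211883
tool dx,dy 0.011558228868180937 0.16851552772906336 93.73620782472794
```

View pics/c4.png

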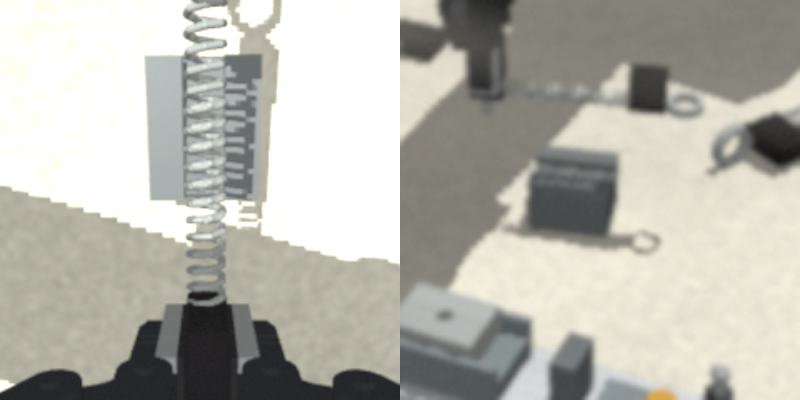

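```bash
python3 - <<'E'
from h import *
T3=np.array([.4667,-.0343]); 
p=wray('w3.png',280,302.4,.064); print('block back edge',p, 'pin est',p[:2]+.011*np.array([-.066,.998]))
im=cv2.imread('pics/w3.png').astype(int).sum(2); print('col280 rows',[(r,im[r,280]) for r in range(230,312,2)])
im=cv2.imread('pics/w3.png').astype(int).sum(2); print('row295',[(c,im[295,c]) for c in range(258,302,2)])
E
```

```text
block back edge [ 0.46615753 -0.04494412  0.064     ] pin est [ 0.46543153 -0.03396612]
col280 rows [(230, np.int64(270)), (232, np.int64(291)), (234, np.int64(193)), (236, np.int64(55)), (238, np.int64(56)), (240, np.int64(258)), (242, np.int64(250)), (244, np.int64(54)), (246, np.int64(52)), (248, np.int64(61)), (250, np.int64(65)), (252, np.int64(61)), (254, np.int64(51)), (256, np.int64(62)), (258, np.int64(66)), (260, np.int64(75)), (262, np.int64(71)), (264, np.int64(75)), (266, np.int64(65)), (268, np.int64(72)), (270, np.int64(75)), (272, np.int64(75)), (274, np.int64(75)), (276, np.int64(75)), (278, np.int64(70)), (280, np.int64(70)), (282, np.int64(73)), (284, np.int64(69)), (286, np.int64(73)), (288, np.int64(76)), (290, np.int64(75)), (292, np.int64(73)), (294, np.int64(67)), (296, np.int64(70)), (298, np.int64(71)), (300, np.int64(70)), (302, np.int64(67)), (304, np.int64(330)), (306, np.int64(353)), (308, np.int64(356)), (310, np.int64(361))]
row295 [(258, np.int64(342)), (260, np.int64(344)), (262, np.int64(345)), (264, np.int64(345)), (266, np.int64(246)), (268, np.int64(68)), (270, np.int64(68)), (272, np.int64(73)), (274, np.int64(68)), (276, np.int64(73)), (278, np.int64(73)), (280, np.int64(74)), (282, np.int64(68)), (284, np.int64(68)), (286, np.int64(70)), (288, np.int64(74)), (290, np.int64(71)), (292, np.int64(67)), (294, np.int64(335)), (296, np.int64(336)), (298, np.int64(340)), (300, np.int64(343))]
```

Converted, 12.3 degrees is 0.0342.

Request:
jog_arm(deltas=[[0.005,0.04,0,0,0,0.0167,-1],[0.01,0.08,0,0,0,0.0342,-1],[0.0115,0.12,0,0,0,0.0342,-1],[0.0115,0.16,0,0,0,0.0342,-1],[0.0115,0.1675,0,0,0,0.0342,-1],[0.0115,0.1675,0.01,0,0,0.0342,-1],[0.0115,0.1675,0.02,0,0,0.0342,-1],[0.0115,0.1675,0.02,0,0,0.0342,-1],[0.0115,0.1675,0.02,0,0,0.0342,-1],[0.0115,0.1675,0.02,0,0,0.0342,-1]])

```text
clock: 6.2
tool_pos: [0.631, -0.0118, 0.0796]
eef_rot: [0.0, 0.758, 0.652, 0.0]
wrist_force: [0.2, -1.0, -0.9]
gripper_width: 0.125
gripper_force: 59.9
```

```bash
cat >> h.py <<'E'
def rel(x,y):
    T=T_tool(); d=np.array([x,y])-T[:2,3]; print('pos',T[:3,3].round(4),'yaw',np.degrees(np.arctan2(T[1,0],T[0,0])).round(2),'tilt',T[:2,2].round(4),'tool dx,dy',(d@T[:2,0]).round(4),(d@T[:2,1]).round(4))
    s=monitor.read_state(); print(s['wrist_force'].round(2),s['wrist_torque'].round(2),s['clock'])
E
python3 - <<'E'
from h import *
rel(.6316,-.0113)
wrist('w5.png'); rel(.6316,-.0113); b=save('scene','s5.png'); rel(.6316,-.0113)
a=cv2.imread('pics/w5.png')[0:250,160:410]
cv2.imwrite('pics/c5.png',cv2.convertScaleAbs(np.hstack([cv2.resize(a,(400,400)),cv2.resize(np.ascontiguousarray(b[190:290,225:345,::-1]),(400,400),interpolation=2)]),alpha=1.5))
E
```

```text
pos [ 0.631  -0.0118  0.0796] yaw 81.43 tilt [ 0.0002 -0.0001] tool dx,dy 0.0005 0.0005
[ 0.16 -1.01 -0.93] [-0.04 -0.01 -0.01] 6.2
pos [ 0.6313 -0.0118  0.0799] yaw 81.42 tilt [ 0.0008 -0.0002] tool dx,dy 0.0005 0.0002
[-0.39  0.43 -0.27] [-0.03 -0.03 -0.05] 6.25
pos [ 0.6315 -0.0118  0.0799] yaw 81.43 tilt [ 0.001  -0.0002] tool dx,dy 0.0005 0.0
[-1.24 -0.96 -1.46] [-0.05 -0.04 -0.01] 6.3
```

View pics/c5.png

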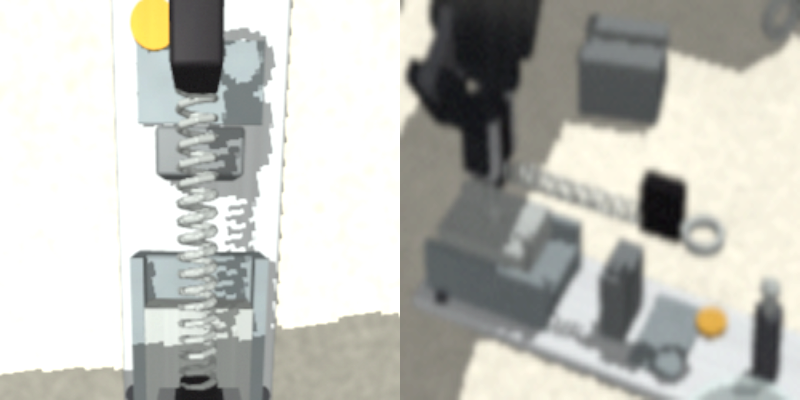

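The spring lies along the plate's centre line with the pin about 9 mm above the insert. I'll go down gently.

Request:
jog_arm(deltas=[[0.0005,0,0.004,0,0,0,-1],[0.0005,0,0.007,0,0,0,-1],[0.0005,0,0.008,0,0,0,-1],[0.0005,0,0.009,0,0,0,-1],[0.0005,0,0.0095,0,0,0,-1],[0.0005,0,0.01,0,0,0,-1],[0.0005,0,0.0105,0,0,0,-1],[0.0005,0,0.011,0,0,0,-1],[0.0005,0,0.011,0,0,0,-1]])

```text
clock: 7.2
tool_pos: [0.6315, -0.0112, 0.0682]
eef_rot: [-0.0, 0.758, 0.652, -0.0]
wrist_force: [0.1, -0.1, -1.4]
gripper_width: 0.129
gripper_force: 59.9
```

Request:
jog_arm(deltas=[[0,0,0.001,0,0,0,-1],[0,0,0.002,0,0,0,-1],[0,0,0.003,0,0,0,-1],[0,0,0.003,0,0,0,-1]])

```text
clock: 7.6
tool_pos: [0.6314, -0.0111, 0.0651]
eef_rot: [-0.0, 0.758, 0.652, -0.0]
wrist_force: [0.7, -0.2, -0.1]
gripper_width: 0.121
gripper_force: 59.9
```

No contact at 6 mm below the insert's top, so the pin is in the hole. I'll continue.

Request:
jog_arm(deltas=[[0,0,0.001,0,0,0,-1],[0,0,0.002,0,0,0,-1],[0,0,0.003,0,0,0,-1],[0,0,0.004,0,0,0,-1],[0,0,0.005,0,0,0,-1],[0,0,0.006,0,0,0,-1],[0,0,0.007,0,0,0,-1],[0,0,0.007,0,0,0,-1]])

```text
clock: 8.4
tool_pos: [0.6314, -0.0111, 0.0581]
eef_rot: [-0.0, 0.758, 0.652, -0.0]
wrist_force: [0.1, -0.5, -0.7]
gripper_width: 0.126
gripper_force: 59.9
```

Request:
jog_arm(deltas=[[0,0,0.001,0,0,0,-1],[0,0,0.0015,0,0,0,-1],[0,0,0.002,0,0,0,-1],[0,0,0.0025,0,0,0,-1],[0,0,0.003,0,0,0,-1],[0,0,0.003,0,0,0,-1]])

```text
clock: 9.0
tool_pos: [0.6314, -0.0112, 0.0552]
eef_rot: [-0.0, 0.758, 0.652, -0.0]
wrist_force: [-1.3, -0.8, -0.6]
gripper_width: 0.126
gripper_force: 59.9
```

Request:
jog_arm(deltas=[[0,0,0.0005,0,0,0,-1],[0,0,0.001,0,0,0,-1],[0,0,0.0015,0,0,0,-1],[0,0,0.0015,0,0,0,-1]])

```text
clock: 9.4
tool_pos: [0.6316, -0.0112, 0.0543]
eef_rot: [-0.0, 0.758, 0.652, -0.0]
wrist_force: [-2.4, 0.2, 3.3]
gripper_width: 0.124
gripper_force: 60.5
```

There's contact at about 4 N with the pin home. I'll let go, rise and shift to the eye block.

Request:
jog_arm(deltas=[[0,0,0,0,0,0,-1],[0,0,0,0,0,0,-0.2],[0,0,0,0,0,0,-0.2],[0,0,0,0,0,0,-0.2],[0,0,0,0,0,0,-0.2],[0,0,-0.02,0,0,0,-0.2],[0,0,-0.04,0,0,0,-0.2],[0,0,-0.06,0,0,0,-0.2],[0.05,0,-0.06,0,0,0,-0.2],[0.08,0,-0.06,0,0,0,-0.2],[0.08,0,-0.06,0,0,0,-0.2],[0.08,0,-0.06,0,0,0,-0.2]])

```text
clock: 10.6
tool_pos: [0.6433, 0.0683, 0.1136]
eef_rot: [0.0, 0.757, 0.653, -0.0]
wrist_force: [-0.2, 0.2, 1.2]
gripper_width: 0.407
gripper_force: 0.0
```

```bash
python3 - <<'E'
from h import *
rel(.6475,.0935)
a=wrist('w6.png'); b=save('scene','s6.png')
A=a[20:320,180:430,::-1]
cv2.imwrite('pics/c6.png',cv2.convertScaleAbs(np.hstack([cv2.resize(A,(400,480)),cv2.resize(np.ascontiguousarray(b[190:310,225:345,::-1]),(400,480),interpolation=2)]),alpha=1.5))
E
```

```text
pos [0.6433 0.0683 0.1136] yaw 81.51 tilt [-0.0003 -0.0004] tool dx,dy 0.0256 0.0005
[-0.24  0.22  1.2 ] [ 0.01  0.01 -0.04] 10.6
```

View pics/c6.png

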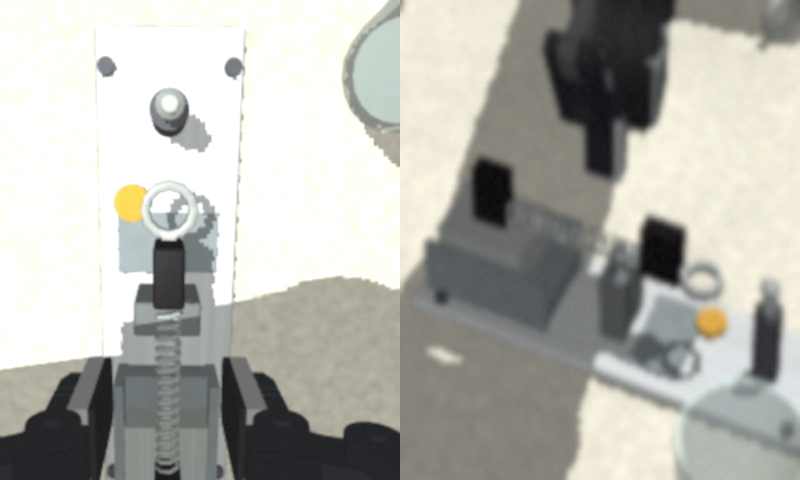

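The pin block sits on the insert with the spring level. The eye is at crop (170,210), in line with the post head at (170,103). I'll measure both from these pixels.

```bash
python3 - <<'E'
from h import *
g=lambda x,y,z: wray('w6.png',180+x/1.6,20+y/1.6,z)
e=g(170,210,.056); p=g(170,103,.067); print('eye',e,'post',p,'d',np.linalg.norm((p-e)[:2]))
print('beaker rim left', g(345,85,.085), 'top', ray('top',215,100,.06))
u=np.array([np.cos(np.radians(81.4)),np.sin(np.radians(81.4))]); G=e[:2]-.024*u; print('grip',G); rel(*G); rel(*(p[:2]-.024*u))
# refine with grey blobs: post head circle, hough for eye
im=cv2.imread('pics/w6.png',0)
for r0,r1,c0,c1,lo,hi in[(110,190,250,320,12,22),(65,105,265,310,4,11)]:
    k=4; q=cv2.resize(im[r0:r1,c0:c1],None,fx=k,fy=k,interpolation=cv2.INTER_CUBIC)
    h=cv2.HoughCircles(q,cv2.HOUGH_GRADIENT,1,30,param1=120,param2=20,minRadius=lo*k,maxRadius=hi*k)
    print(None if h is None else [(c0+x/k,r0+y/k,r/k) for x,y,r in h[0][:3]])
E
```

```text
eye [0.65265458 0.11672588 0.056     ] post [0.6582635  0.15541898 0.067     ] d 0.03909751287285932
beaker rim left [0.7148873  0.15024629 0.085     ] top [0.77420786 0.16326247 0.06      ]
grip [0.64906573 0.09299573]
pos [0.6433 0.0671 0.1135] yaw 81.4 tilt [-0.0004 -0.0002] tool dx,dy 0.0264 0.0019
[ 0.37 -0.31  0.88] [-0.02  0.    0.03] 10.7
pos [0.6433 0.0671 0.1135] yaw 81.4 tilt [-0.0004 -0.0002] tool dx,dy 0.0655 0.0016
[ 0.37 -0.31  0.88] [-0.02  0.    0.03] 10.7
None
None
```

Request:
jog_arm(deltas=[[0.026,0.001,0.01,0,0,0,-0.2],[0.026,0.001,0.03,0,0,0,-0.2],[0.026,0.001,0.045,0,0,0,-0.2],[0.026,0.001,0.058,0,0,0,-0.2],[0.026,0.001,0.058,0,0,0,-0.2],[0.026,0.001,0.058,0,0,0,-0.6],[0.026,0.001,0.058,0,0,0,-0.7],[0.026,0.001,0.058,0,0,0,-1],[0.026,0.001,0.058,0,0,0,-1],[0.026,0.001,0.058,0,0,0,-1],[0.026,0.001,0.058,0,0,0,-1],[0.026,0.001,0.058,0,0,0,-1],[0.026,0.001,0.058,0,0,0,-1]], newtons=80)

```text
clock: 12.0
tool_pos: [0.649, 0.0933, 0.0568]
eef_rot: [0.001, 0.758, 0.652, 0.0]
wrist_force: [-0.8, -1.4, 5.6]
gripper_width: 0.12
gripper_force: 79.3
```

```bash
python3 - <<'E'
from h import *
for i in range(4): save('top','t.png'); rel(.6583-.024*.1495,.1554-.024*.9888)
E
```

```text
pos [0.649  0.0933 0.0569] yaw 81.44 tilt [ 0.0017 -0.0005] tool dx,dy 0.0388 -0.0001
[-0.65 -1.81  6.45] [-0.4   0.2  -0.05] 12.05
pos [0.649  0.0933 0.0569] yaw 81.44 tilt [ 0.0017 -0.0005] tool dx,dy 0.0388 -0.0001
[ 0.2  -1.73  5.72] [-0.41  0.12 -0.1 ] 12.1
pos [0.649  0.0932 0.0568] yaw 81.44 tilt [ 0.0017 -0.0005] tool dx,dy 0.0388 -0.0001
[-1.25 -1.95  6.26] [-0.38  0.15 -0.11] 12.15
pos [0.649  0.0933 0.0568] yaw 81.44 tilt [ 0.0016 -0.0005] tool dx,dy 0.0388 -0.0001
[-1.09 -1.93  5.86] [-0.39  0.18 -0.15] 12.2
```

Next I'll stretch and tilt up about the pin together, first partway to check the pull.

Converted, 4 degrees is 0.0111.

Request:
jog_arm(deltas=[[0.002,0,-0.0015,0,0.0017,0,-1],[0.004,0,-0.0025,0,0.0031,0,-1],[0.006,0,-0.0035,0,0.0044,0,-1],[0.008,0,-0.0045,0,0.0056,0,-1],[0.01,0,-0.006,0,0.0075,0,-1],[0.012,0,-0.0075,0,0.0092,0,-1],[0.014,0,-0.009,0,0.0111,0,-1],[0.014,0,-0.009,0,0.0111,0,-1],[0.014,0,-0.009,0,0.0111,0,-1]])

```text
clock: 13.1
tool_pos: [0.6498, 0.1062, 0.0641]
eef_rot: [-0.022, 0.757, 0.652, 0.025]
wrist_force: [-0.8, -7.0, -0.4]
gripper_width: 0.119
gripper_force: 78.7
```

```bash
python3 - <<'E'
from h import *
for i in range(3):
    save('top','t.png'); rel(.6583-.024*.1495,.1554-.024*.9888)
T=T_tool(); 
wrist('w7.png')
u=np.array([.1495,.9888,0]); 
for f,dz,th in((23,15.5,6.4),(31,16.5,6.4),(39,17.5,6.4)):
    w=np.array([.649,.0933,.0568])+u*f/1000*np.array([1,1,0])+[0,0,dz/1000]
    print(f,(T[:3,:3].T@(w-T[:3,3])).round(4))
E
```

```text
pos [0.6498 0.1062 0.0641] yaw 81.46 tilt [0.0088 0.067 ] tool dx,dy 0.0259 0.0011
[-1.36 -7.24  0.75] [-1.65  0.22  0.  ] 13.15
pos [0.6498 0.1062 0.0641] yaw 81.46 tilt [0.0089 0.067 ] tool dx,dy 0.0259 0.0011
[-0.77 -7.13  1.19] [-1.72  0.27 -0.01] 13.2
pos [0.6498 0.1062 0.064 ] yaw 81.46 tilt [0.0088 0.067 ] tool dx,dy 0.0259 0.0011
[-0.56 -6.89  1.05] [-1.69  0.19  0.  ] 13.25
23 [ 0.0107  0.0012 -0.0075]
31 [ 0.0187  0.0012 -0.008 ]
39 [ 0.0268  0.0012 -0.0085]
```

Converted, 2.5 degrees is 0.0069.

Request:
jog_arm(deltas=[[0.002,0,-0.002,0,0.0017,0,-1],[0.004,0.0005,-0.0035,0,0.0033,0,-1],[0.006,0.001,-0.005,0,0.005,0,-1],[0.008,0.001,-0.0065,0,0.0069,0,-1],[0.0107,0.001,-0.008,0,0.0069,0,-1],[0.0107,0.001,-0.008,0,0.0069,0,-1],[0.0107,0.001,-0.008,0,0.0069,0,-1]])

```text
clock: 14.0
tool_pos: [0.6511, 0.1156, 0.0714]
eef_rot: [-0.037, 0.757, 0.651, 0.04]
wrist_force: [-1.4, -9.2, -2.6]
gripper_width: 0.113
gripper_force: 78.4
```

```bash
python3 - <<'E'
from h import *
save('top','t.png'); rel(.6583-.024*.1495,.1554-.024*.9888)
a=wrist('w8.png')
# numeric check of eye/post in wrist image: bright pixels
g=cv2.cvtColor(a,cv2.COLOR_RGB2GRAY); 
T=T_tool(); u=np.array([.1495,.9888])
w=np.array([.649+u[0]*.039,.0933+u[1]*.039,.0743]); print((T[:3,:3].T@(w-T[:3,3])).round(4))
d=np.load('pics/w8.png.npz'); C=np.linalg.inv(d['C']); 
for X in([.6583,.1554,.067],[*(T[:2,3]+.0237*u),T[2,3]+.0035+.003]):
    c=C@np.r_[X,1]; p=d['K']@c[:3]; print('pred px',p[:2]/p[2])
E
```

```text
pos [0.6511 0.1155 0.0713] yaw 81.42 tilt [0.0125 0.1093] tool dx,dy 0.0164 0.0012
[-1.2  -9.37 -2.81] [-1.83  0.4  -0.03] 14.05
[ 0.0169  0.0012 -0.0011]
pred px [285.01304371 178.25335278]
pred px [282.56556328 214.9658892 ]
```

```bash
python3 - <<'E'
from h import *
im=cv2.imread('pics/w8.png',0); k=4; r0,c0=150,245
q=cv2.GaussianBlur(cv2.resize(im[r0:255,c0:325],None,fx=k,fy=k,interpolation=cv2.INTER_CUBIC),(7,7),2)
for lo,hi in((5,11),(15,20),(21,30)):
    h=cv2.HoughCircles(q,cv2.HOUGH_GRADIENT_ALT,1.5,20,param1=100,param2=.6,minRadius=lo*k,maxRadius=hi*k)
    print(lo,None if h is None else [(round(c0+x/k,1),round(r0+y/k,1),round(r/k,1)) for x,y,r in h[0][:,:3][:4]])
for r in range(165,240,4): print(r,' '.join('%3d'%v for v in im[r,250:322:2]))
E
```

```text
5 [(np.float32(284.4), np.float32(178.1), np.float32(10.4)), (np.float32(284.4), np.float32(178.1), np.float32(6.0)), (np.float32(253.6), np.float32(246.8), np.float32(5.7))]
15 [(np.float32(284.8), np.float32(213.4), np.float32(16.4))]
21 None
165 178 180 182 177 176 177 173 174 177 175 172 171 162  89  77  77  78  78  77  79  78  83 147 175 176 174 170 169 172 174 171 170 169 171 171 167
169 177 180 182 176 176 176 172 174 176 175 172 118  78  77 106 121 119 118 115 114 110  79  76  90 177 174 170 169 172 173 171 169 170 170 170 167
173 177 179 181 176 176 177 172 172 176 175 139  79  95 128 126 132 147 149 147 128 112 112  86  60  88 105 103 103 147 172 170 168 170 170 170 167
177 175 179 181 175 175 175 172 172 175 175 131  77 111 123 136 153 152 152 152 152 127 105 101  46  67 105 103 103 104 104 154 168 169 171 169 167
181 175 178 180 175 175 175 171 171 175 175 162  77  94 118 118 144 148 147 147 140 102 102  80  48  97 104 103 102 105 105 145 168 169 170 169 167
185 175 178 179 175 174 175 171 171 175 175 170 167  94  81 108 110 107 105  98  92  97  63  52 100 105 105 102 103
[... 1256 characters left out ...]
 131  94  65 137 172 171 172 173 172 171 169 168 167 123  82 106 140 132 128 120 102 103 104 104 104 102 145
225 131 130 131 131 132 131 130 124 131 134 135 135 106  73  68  98 124 123 124 100  83  86 114 145 137 133 129 105 104 103 102 104 105 130 165 164
229 131 130 130 131 132 131 130 131 133 130 129 135 138 139 144 134 126 121 124 134 145 145 140 132 123  99 103 102 104 102 103 104 104 143 165 165
233 130 129 128 130 131 130 129 130 133 133 122 156  78  96 129 144 160 152 149 138 123  98  75 130 106 102 102 103 103 103 103 104 104 102 130 116
237 129 129 129 130 132 129 129 129 133 127 102  86  18  18  28  34  34  35  32  33  24  19  17  58  70  70  70  70  70  70  71  70  70  68  69  98
```

The post head measures at (284.4,178.1) and the eye's hole at (284.8,213.4). They're laterally aligned with 16 mm to go, so I'll move over the head.

Request:
jog_arm(deltas=[[0.002,0,-0.0015,0,0,0,-1],[0.004,0,-0.0015,0,0,0,-1],[0.006,0,-0.0015,0,0,0,-1],[0.008,0,-0.0015,0,0,0,-1],[0.01,0,-0.0015,0,0,0,-1],[0.012,0,-0.0015,0,0,0,-1],[0.014,0,-0.0015,0,0,0,-1],[0.016,0,-0.0015,0,0,0,-1],[0.016,0,-0.0015,0,0,0,-1],[0.016,0,-0.0015,0,0,0,-1]])

```text
clock: 15.1
tool_pos: [0.653, 0.1301, 0.0736]
eef_rot: [-0.037, 0.757, 0.651, 0.039]
wrist_force: [-1.3, -13.4, -6.2]
gripper_width: 0.12
gripper_force: 78.0
```

```bash
python3 - <<'E'
from h import *
save('top','t.png'); rel(.6583-.024*.1495,.1554-.024*.9888)
wrist('w9.png')
im=cv2.imread('pics/w9.png',0); k=4; r0,c0=150,245
q=cv2.GaussianBlur(cv2.resize(im[r0:255,c0:325],None,fx=k,fy=k,interpolation=cv2.INTER_CUBIC),(7,7),2)
for lo,hi in((4,12),(13,20),(21,30)):
    h=cv2.HoughCircles(q,cv2.HOUGH_GRADIENT_ALT,1.5,20,param1=100,param2=.5,minRadius=lo*k,maxRadius=hi*k)
    print(lo,None if h is None else [(round(c0+x/k,1),round(r0+y/k,1),round(r/k,1)) for x,y,r in h[0][:,:3][:4]])
d=np.load('pics/w9.png.npz'); C=np.linalg.inv(d['C']); T=T_tool()
for X in([.6583,.1554,.067],[*(T[:2,3]+.0243*np.array([.1495,.9888])),T[2,3]+.0035+.003]):
    c=C@np.r_[X,1]; p=d['K']@c[:3]; print('pred px',p[:2]/p[2])
for r in range(185,245,3): print(r,' '.join('%3d'%v for v in im[r,256:314:2]))
E
```

```text
pos [0.653  0.1301 0.0736] yaw 81.42 tilt [0.0111 0.1077] tool dx,dy 0.0018 0.0015
[ -2.03 -13.2   -5.33] [-2.2   0.24  0.04] 15.15
4 [(np.float32(285.9), np.float32(205.5), np.float32(10.2)), (np.float32(285.9), np.float32(205.5), np.float32(6.3)), (np.float32(289.2), np.float32(219.4), np.float32(4.9))]
13 [(np.float32(284.0), np.float32(208.9), np.float32(19.1)), (np.float32(284.0), np.float32(208.9), np.float32(16.3))]
21 [(np.float32(284.8), np.float32(210.8), np.float32(24.7))]
pred px [285.66984653 206.52449658]
pred px [282.52161046 213.70743164]
185 179 175 176 174 170 174 177 172 170 175 174 109  39  38  37  38  35  35 117 172 173 176 173 170 168 171 173 170 168
188 179 175 175 174 171 174 177 172 169 175  78  54  70  73  76  72  66  48  35  56 174 176 174 169 168 170 172 170 168
191 179 174 175 173 170 173 177 157  94  90 116 138 146 151 149 148 137 124 104  79  73 134 136 118 168 170 172 169 168
194 178 173 174 173 170 173 126 120 158 154 149 143 139 136 133 134 136 138 139 138 139 109  86 103 103 146 172 169 168
197 178 173 175 174 155  97 142 154 132 134 129 119 108  92
[... 1160 characters left out ...]
 167 146 131 134 137 137 120 107  89  82  81  86  93 121 146 150 138 132 123 102 102 104 104 103 142
230 174 171 172 171 167 170 167 144 131 134 135 159 151 143 135 140 137 137 136 134 128 112 101 102 102 103 102 102 103
233 173 171 172 171 167 170 173 167 154  79  94 126 140 155 164 144 138 128  92  74 107 106 103 102 102 104 103 102 103
236 109  98  90  76 115 163 173 167 124  20  19  73  93  94  94  95  95  67  18  17  89 106 103 102 102 104 103 102 102
239 128 131 129 129 129 118  73 161 104  19  18  19  20  18  19  18  18  19  17  18  82 105 104 102 102 103 103 103 103
242 128 130 112 102 102 102 104  80  62  18  19  22  19  18  19  20  17  19  16  19  44  81  88  88  87  88  93 103 104
```

```bash
python3 - <<'E'
from h import *
u=np.array([.1495,.9888]); v=np.array([.9888,-.1495])
p=wray('w9.png',285.9,205.5,.067)[:2]
for z in(.073,.076,.079):
    e=wray('w9.png',284,211.8,z)[:2]; print(z,'eye->post along,lateral(tool y)',((p-e)@u*1000).round(2),((p-e)@v*1000).round(2))
E
```

```text
0.073 eye->post along,lateral(tool y) 2.3 0.95
0.076 eye->post along,lateral(tool y) 1.8 0.93
0.079 eye->post along,lateral(tool y) 1.3 0.92
```

Converted, -2.1 degrees is -0.0058.

Request:
jog_arm(deltas=[[0.0018,0.001,0,0,0,0,-1],[0.0018,0.001,0,0,0,0,-1],[0.0018,0.001,0,0,0,0,-1],[0.0017,0.001,0.001,0,-0.001,0,-1],[0.0016,0.001,0.002,0,-0.0019,0,-1],[0.0015,0.001,0.003,0,-0.0029,0,-1],[0.0014,0.001,0.004,0,-0.0039,0,-1],[0.0013,0.001,0.005,0,-0.0049,0,-1],[0.0012,0.001,0.006,0,-0.0058,0,-1],[0.0012,0.001,0.006,0,-0.0058,0,-1]])

```text
clock: 16.2
tool_pos: [0.6539, 0.1318, 0.0679]
eef_rot: [-0.026, 0.758, 0.652, 0.025]
wrist_force: [-3.0, -12.8, -4.6]
gripper_width: 0.119
gripper_force: 78.2
```

```bash
cat >> h.py <<'E'
def circ(f):
    save('top','t.png'); rel(.6583-.024*.1495,.1554-.024*.9888); wrist(f)
    im=cv2.imread('pics/'+f,0); k=4; r0,c0=150,245
    q=cv2.GaussianBlur(cv2.resize(im[r0:265,c0:325],None,fx=k,fy=k,interpolation=cv2.INTER_CUBIC),(7,7),2)
    for lo,hi in((4,12),(13,19),(20,30)):
        h=cv2.HoughCircles(q,cv2.HOUGH_GRADIENT_ALT,1.5,20,param1=100,param2=.5,minRadius=lo*k,maxRadius=hi*k)
        print(lo,None if h is None else [(round(float(c0+x/k),1),round(float(r0+y/k),1),round(float(r/k),1)) for x,y,r in h[0][:,:3][:4]])
    for r in range(180,250,4): print(r,' '.join('%3d'%v for v in im[r,258:312:2]))
E
python3 -c "from h import *;circ('w10.png')"
```

```text
pos [0.6539 0.1318 0.0679] yaw 81.41 tilt [0.0044 0.0715] tool dx,dy 0.0 0.0008
[ -4.04 -12.58  -4.46] [-2.28  0.55 -0.13] 16.25
4 [(284.0, 211.1, 10.8), (284.0, 211.1, 6.0)]
13 [(283.6, 211.5, 15.1)]
20 None
180 176 176 171 173 177 175 172 173 177 176 176 177 178 177 174 175 173 171 173 176 177 175 171 169 172 174 172
184 176 175 171 173 177 175 171 173 176 176 146  75  39  37  37  79 126 171 172 177 177 174 170 169 173 175 171
188 176 175 171 173 177 174 171 174 143  40  52  65  72  77  70  65  46  34 113 176 177 174 170 168 171 174 171
192 176 176 171 173 177 174 123 102 136 146 154 154 149 146 146 146 142 133 117  96  88 106 103 103 104 124 152
196 174 175 170 173 124 109 158 160 146 140 136 133 129 105 123 135 136 139 141 142 142 108  84 103 104 105 104
200 176 175 170 113 148 150 128 131  90  47  56  83  97 106  83  66  49  46  94 134 135 135 135 101  99 106 146
204 175 176 135 143 140 130  94  46  69 124 126 123 121 118 117 115 115  92  47  46 100 135 135 133 103 104 104
208 174 167 128 137 131 108  90  47 121 129 131 142 143 142 142 129 107 110  79  45  90 115 131 130 122  96
[... 424 characters left out ...]
 146 138 133 116 103 105 103
228 172 175 168 170 168 148 135 139 140 140 134 118  96  84  96 119 144 157 148 115 132 118 102 103 105 103 104
232 172 173 169 169 173 172 169 154 127 134 143 165 169 180 169 164 137 132 121 115 104 103 103 103 105 104 104
236 143 157 169 169 174 172 168 125  19  17  74  95  95  95  96  97  67  18  17  87 106 104 102 103 104 104 103
240 131 130 130 114  71 142 169 105  19  18  18  18  20  16  16  18  17  18  20  72 106 104 102 103 105 103 103
244 131  89  80  79  79  79  52  18  19  16  17  20  20  15  17  17  20  18  21  18  56  79  79  79  79  86 104
248 120  79  79  79  80  79  32  18  21  18  17  19  15  20  21  17  17  17  17  17  36  79  80  79  79  80  98
```

The head (284,211) and the eye's hole (283.6,211.5) are concentric. Continuing down.

Converted, -2.6 degrees is -0.0072.

Request:
jog_arm(deltas=[[-0.0001,0,0.0015,0,-0.0014,0,-1],[-0.0002,0,0.003,0,-0.0029,0,-1],[-0.0003,0,0.0045,0,-0.0044,0,-1],[-0.0004,0,0.006,0,-0.0058,0,-1],[-0.0005,0,0.0075,0,-0.0072,0,-1],[-0.0005,0,0.0075,0,-0.0072,0,-1],[-0.0005,0,0.0075,0,-0.0072,0,-1]])

```text
clock: 17.0
tool_pos: [0.654, 0.1319, 0.061]
eef_rot: [-0.011, 0.758, 0.652, 0.008]
wrist_force: [-3.9, -13.0, -1.9]
gripper_width: 0.12
gripper_force: 78.4
```

```bash
python3 -c "from h import *;circ('w11.png')"|head -5
```

```text
pos [0.654  0.1318 0.061 ] yaw 81.41 tilt [-0.0022  0.0267] tool dx,dy -0.0 0.0007
[ -3.81 -12.14  -2.59] [-2.38  0.67 -0.16] 17.05
4 [(283.2, 215.2, 11.5), (270.5, 202.5, 7.0), (283.2, 215.2, 6.3), (317.4, 257.6, 5.8)]
13 [(282.9, 211.5, 15.8), (282.9, 211.5, 13.9)]
20 [(287.0, 213.0, 25.4)]
```

Converted, -1.5 degrees is -0.0042.

Request:
jog_arm(deltas=[[0,0,0.001,0,-0.0011,0,-1],[0,0,0.002,0,-0.0022,0,-1],[0,0,0.003,0,-0.0033,0,-1],[0,0,0.004,0,-0.0042,0,-1],[0,0,0.0045,0,-0.0042,0,-1],[0,0,0.0045,0,-0.0042,0,-1]])

```text
clock: 17.7
tool_pos: [0.6542, 0.1319, 0.0569]
eef_rot: [-0.002, 0.758, 0.652, -0.002]
wrist_force: [-3.3, -12.8, -0.4]
gripper_width: 0.118
gripper_force: 78.6
```

```bash
python3 -c "from h import *;circ('w12.png')"|head -5
```

```text
pos [0.6542 0.1319 0.0569] yaw 81.41 tilt [-0.0059  0.0007] tool dx,dy -0.0002 0.0005
[ -4.02 -12.5   -0.29] [-2.41  0.75 -0.21] 17.75
4 [(282.9, 217.9, 11.5)]
13 [(284.4, 213.4, 16.2)]
20 [(287.4, 210.8, 21.9)]
```

The eye is at neck height. I'll ease back until the post takes the pull.

Request:
jog_arm(deltas=[[-0.001,0,0,0,0,0,-1],[-0.002,0,0,0,0,0,-1],[-0.003,0,0,0,0,0,-1],[-0.004,0,0,0,0,0,-1],[-0.005,0,0,0,0,0,-1],[-0.005,0,0,0,0,0,-1]])

```text
clock: 18.4
tool_pos: [0.6536, 0.1279, 0.057]
eef_rot: [-0.003, 0.758, 0.652, -0.001]
wrist_force: [-2.7, -9.6, -1.4]
gripper_width: 0.118
gripper_force: 78.7
```

Request:
jog_arm(deltas=[[-0.0007,0,0,0,0,0,-1],[-0.0015,0,0,0,0,0,-1],[-0.0015,0,0,0,0,0,-1]])

```text
clock: 18.7
tool_pos: [0.6536, 0.1277, 0.0571]
eef_rot: [-0.003, 0.758, 0.652, -0.0]
wrist_force: [-3.5, -5.0, -1.7]
gripper_width: 0.118
gripper_force: 78.5
```

The TCP has stopped and the pull is dropping, so the eye is hooked on the neck. I'll release and rise.

Request:
jog_arm(deltas=[[-0.001,0,0,0,0,0,-1],[-0.001,0,0,0,0,0,-1],[-0.001,0,0,0,0,0,-0.3],[-0.001,0,0,0,0,0,-0.3],[-0.001,0,0,0,0,0,-0.3],[-0.001,0,0,0,0,0,-0.3],[-0.001,0,-0.02,0,0,0,-0.3],[-0.001,0,-0.05,0,0,0,-0.3],[-0.001,0,-0.09,0,0,0,-0.3],[-0.06,0,-0.12,0,0,0,-0.3],[-0.06,0,-0.12,0,0,0,-0.3],[-0.06,0,-0.12,0,0,0,-0.3],[-0.06,0,-0.12,0,0,0,-0.3]])

```text
clock: 20.0
tool_pos: [0.646, 0.0687, 0.1776]
eef_rot: [-0.002, 0.758, 0.652, 0.002]
wrist_force: [0.9, 0.3, 0.6]
gripper_width: 0.351
gripper_force: 0.0
```

```bash
python3 - <<'E'
from h import *
wrist('w13.png'); save('scene','s13.png'); rel(.6583,.1554)
d=np.load('pics/w13.png.npz'); C=np.linalg.inv(d['C'])
for X in([.6583,.1554,.067],[.6577,.1515,.057]):
    c=C@np.r_[X,1]; p=d['K']@c[:3]; print('pred px',p[:2]/p[2])
im=cv2.imread('pics/w13.png',0); u,v=map(int,p[:2]/p[2])
k=6; r0,c0=v-30,u-30; q=cv2.GaussianBlur(cv2.resize(im[r0:r0+60,c0:c0+60],None,fx=k,fy=k,interpolation=cv2.INTER_CUBIC),(7,7),2)
for lo,hi in((3,7),(7,11),(11,17)):
    h=cv2.HoughCircles(q,cv2.HOUGH_GRADIENT_ALT,1.5,15,param1=100,param2=.5,minRadius=lo*k,maxRadius=hi*k); print(None if h is None else [(round(float(c0+x/k),1),round(float(r0+y/k),1),round(float(r/k),1)) for x,y,r in h[0][:,:3]])
for r in range(v-22,v+34,2): print(r,' '.join('%3d'%x for x in im[r,u-22:u+24:2]))
E
```

```text
pos [0.6456 0.0693 0.1768] yaw 81.48 tilt [-0.0021  0.0058] tool dx,dy 0.087 -0.0002
[0.49 0.48 0.14] [ 0.   -0.01 -0.  ] 20.1
pred px [282.30143896  97.32259249]
pred px [282.37519299 103.62039497]
[(281.5, 97.0, 3.9)]
[(282.0, 103.5, 8.3)]
None
81 199 194 194 189 191 193 188 191 193 194 196 194 193 192 189 193 196 191 188 193 192 189 189
83 199 194 194 189 191 193 188 191 193 194 196 194 192 191 189 193 195 191 188 192 191 189 190
85 199 194 194 189 191 193 187 192 193 193 196 194 192 191 189 192 195 190 187 192 190 188 190
87 199 193 194 189 191 193 187 191 193 193 195 194 193 191 189 192 195 190 188 192 190 188 189
89 199 192 193 188 191 193 187 192 193 167 145 155 165 166 190 192 194 190 186 192 190 188 189
91 198 193 193 189 190 193 187 183 157 137 134 130 129 147 148 163 194 190 186 192 190 188 189
93 198 192 193 188 190 193 180 163 152 139 155 157 133 124 154 158 164 190 187 192 189 187 189
95 198 192 193 189 191 187 163 165 138 157 173 173 167 119 125 157 151 156 186 190 188 186 188
97 197 193 193 188 190 168 171 144 132 158 170 169 167 115  96  79 161 150 167 190 189 187 18
[... 1124 characters left out ...]
 191 185 184 182 146 126 114
123 194 190 190 187 187 190 184 185  50  57  54  52  50  48  48  60 191 186 165 147 114 113 114
125 193 189 189 187 187 191 185 186  50  56  54  53  51  48  46  52 115 112 112 115 113 114 178
127 193 190 189 187 186 190 185 187  48  55  53  52  49  47  46  80 123 112 112 115 148 163 180
129 193 189 189 187 186 190 185 186  46  54  52  51  49  47  45  59 120 113 112 114 132 170 187
131 193 189 189 187 186 190 185 185  46  54  51  50  49  47  43  54 115 113 113 115 113 132 159
133 192 189 188 187 185 190 185 184  46  53  51  50  47  45  44  57 115 113 112 114 113 114 119
135 176 160 155 157 165 190 185 186  45  51  49  47  45  45  43  56 115 112 112 114 112 113 113
```

The eye's hole measures at (282,103.5), exactly where a seated eye should appear, with the head above it. The gripper is clear, so I'm handing in.

```bash
python3 -c "
from h import *
print(robot.finish_job())"
```

```text
the job is handed in; nothing more can be done
None
```

The spring is refitted and the job was handed in at about 20 s: the pin is down in the anchor's hole, the eye measures where it should sit below the post's head, and the gripper is clear; the hand-in gave no verdict.

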